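Load the tape dock and shut its cover

TASK

Load the tape dock on the desk: clear its deck by putting the highlighter into the long wooden pen tray and the eraser that sits on the orange spindle into the square red tub, then slide the tape roll along the deck, without picking it up, until it drops over the spindle and sits fully down in the well. After that swing the green cover fully shut over the roll. Leave the stapler, pen cup, mug, glass cube and mouse where they are.

Things in the scene. Friction and masses are not known exactly. Their poses are not given: they have to be found in the camera images.
- dock: Grey plastic block fixed to the desk, 330 (its x) x 130 (its y) x 30 high; origin at the centre of its underside. Its flat top is the deck. Near its +x end a round well, 82 across and 22 deep, is sunk in the deck, with an orange upright spindle in its centre. Black guide rails on the deck lead to the well.
- rails_mouth (a point): Middle of the mouth of the black guide rails, on the deck at x = 30, y = 0 of the dock. The rails are 6 wide, 6 high: about 104 apart here, narrowing to 78 at x = 85, then straight to an end stop with its inner face at x = 143.5. A roll pushed along +x is led over the spindle.
- spindle (a point): Centre of the spindle's top, level with the deck (30 above the desk). The spindle is 28 across and 22 tall from the well's floor, with a rounded edge. At x = 105, y = 0 of the dock.
- well_floor (a point): Centre of the well's floor, 22 below the deck, on the spindle's axis; axes as the dock's.
- cover (a joint): Angle of the green cover: 0 fully shut (level over the well), about 1.57 upright, more when leaning away beyond the dock's +x end. A stiff hinge: it stays where it is left. Range 0 to 2.1.
- cover_hinge (a point): Middle of the cover's hinge axis, which runs along the dock's y; at x = 156, 42 above the desk. Axes as the dock's.
- cover_edge (a point): Middle of the cover's free edge, 100 from the hinge axis. The cover is a flat green plate, 84 wide and 5 thick. Shut, its underside is 9.5 above the deck; a roll that is not fully down keeps it from shutting.
- roll: Roll of brown tape lying flat on the deck near the dock's -x end: a ring 74 outside, 33 bore, 24 high, 120 g or so; origin at the centre of its underside, z along its axis. Fits the spindle with 5 play.
- highlighter: Flat yellow highlighter with a black cap, 110 (its x) x 24 (y) x 14 high, lying across the deck between roll and well; origin at the centre of its underside.
- eraser: White block eraser with a blue sleeve, 55 (its x) x 24 (y) x 20 high, balanced on the spindle's top with its underside level with the deck, its x roughly along the dock's x; origin at the centre of its underside.
- pen_tray: Open wooden tray fixed to the desk, 190 (its x) x 90 (its y) x 25 high, walls 4, floor 4 to 5 thick; origin at the centre of its underside.
- tub: Open red square tub fixed to the desk, 100 x 100 x 40 high, walls 4, floor 4 to 5 thick; origin at the centre of its underside.
- stapler: Grey stapler, 130 x 36 x 60 high, beyond the dock; leave alone. Origin under its centre.
- pen_cup: Stainless steel pen cup with pens, 80 across, 95 high (pens to 170); leave alone. Origin under its centre.
- mug: Blue ceramic mug, 82 across, 95 high, handle at its +y; leave alone. Origin under its centre.
- glass_cube: Clear glass cube, 50; leave alone. Origin under its centre.
- mouse: Black wireless mouse, 100 x 62 x 36 high; leave alone. Origin under its centre.
Not all that is in view belongs to the job. What is shaped like the highlighter but pink or purple is not meant.

How it is judged:
By the outcome, as a careful person would: the job done as asked, in the order asked, and still so for the second after the job is handed in, with the robot touching nothing.
It also fails if it takes over 72 s, if anything falls off the work surface, if the arm or the gripper's body presses on something with over 40 N, if the wrist force passes 120 N, or if a joint passes its speed limit or range.

ROBOT

A 6-joint arm with a two-finger parallel gripper is mounted at the origin on the work surface. World frame = base frame: x ahead of the robot, y to its left, z up, the work surface at z = 0. Lengths are in mm, angles in rad, forces in N, time in s.
With the tool pointing down it reaches from about 225 to 875 mm from the base axis. Payload 3.4 kg.
Tool frame: the origin (TCP) lies between the finger pads; the fingertips stand r.tip_reach ahead of it and the grasp point (between the pads) lies 3 mm ahead of it (r.tip_reach is the distance from the TCP to the fingertips, in mm); z points along the fingers, y is the line along which they close (so a half turn about z gives the same grasp; the last joint's range is limited). The gripper opens to 85 mm and grips with 20 to 120 N. Pads are 22 mm wide; open, the fingers measure 114 mm over their backs; the gripper's body (76 mm by 85 mm) begins 54 mm behind the grasp point. The pads swing forward as they close: fully open they stand 13 mm farther back than shut.
Start: joints at [1.026, 0.276, 1.505, -0, 1.361, -0.121], TCP at [236.475, 524.157, 253.328] pointing down, gripper open.
Joint ranges: [-2.89, 2.89], [-0.75, 2.08], [0.22, 2.7], [-1.18, 4.32], [0.11, 2.71], [-2.7, 2.7]. Speed limits (rad/s): [2.57, 2.57, 3.14, 3.14, 3.14, 3.14].

INTERFACE

Orientations are given as a rotation vector (axis times angle).
In Python, from cell import r gives the robot as it stands. The module is installed in compiled form; this text tells all that it offers.
- The arm moves only by the tool jog_arm, never from a script. Its argument "moves" is a list of rows, each an object with "turn": the turn, a rotation vector about the tool's x, y, z in degrees, a list of three; "dp": the shift along the tool's x, y, z in m, a list of three; "grip": the opening, from 0 (shut) to 1 (fully open). A call has 1 to 12 rows; each row shifts and turns the commanded pose from where the row before left it, along the tool's axes as they then stand; what a row does not reach is not made up. A row lasts 1/12 s, in which the tool goes at most 41.7 mm and 7.16 degrees, less where a joint would pass 70% of its speed; a pose out of reach is approached as far as the arm can. A call is refused whole if a number of a shift passes 0.0417 or a number of a turn 7.16, either way. A call with a gripper value outside its range is refused whole. The fingers move at their own pace and stop on an object; the grip force is fixed at half the most. Time passes only in rows, so rows that do not move let the fingers close. It gives the time, the measured TCP pose, the force, the opening and the grip force at its end, in the units of the state.
- r.get_state(): the state, without advancing time (a new reading comes with each control period).
- r.snapshot(name): name is "side" or "top" or "wrist"; returns a dict with "frame" (420x560x3 uint8, red, green, blue), "range_z" (420x560 float32, mm along the optical axis (not along the pixel's ray), 0 where there is no reading), "camera_matrix" (3x3 intrinsics, pixels), "rvec" (rotation vector, rad) and "tvec" (3), from world to camera coordinates, as OpenCV has them. Camera axes: x right, y down, z forward; pixel columns grow to the right and rows downward; lengths in mm; the calibration is good to about 2 mm. A picture is of the moment at which its call begins.
- r.hand_in(): hands the job in; it is judged then, once.
The state is a dict: "t": time; "joint_positions": joint angles; "qd": joint speeds; "joint_efforts": joint torques, N m; "tcp_pos": TCP position; "eef_rot": TCP orientation; "ft_force": force on the tool from outside, world axes, zero at the start; "wrist_torque": the same for the moment, N m; "opening": opening from 0.0 (shut) to 1.0 (fully open); "gripper_force": force on a finger pad.
Only numpy, scipy, OpenCV 4.12 (cv2) and the standard library are available. Lean on these libraries where they do the work, as an engineer would, in place of code of your own. Each camera call takes 0.05 s, during which the arm holds its last target. There are 200 camera calls.

## Working session

There is one attempt and no reset: what is moved stays moved. The work goes in short steps, Python scripts to look and compute and a tool call to move; the robot and the scene stay as the last step left them, time stands still between calls to the robot, and variables do not carry over. Pictures are saved under pics/ and viewed, at most 10 in all, crops included, and the job is handed in when it is done.

Besides the shell and the picture viewer there is one more tool, called after "Emit:" as name(argument=value, ...) on one line, values as JSON. jog_arm: Moves the arm, as the interface text tells. Its arguments: {"type":"object","properties":{"moves":{"type":"array"}},"required":["moves"]}

```bash
mkdir -p pics; cat > h.py <<'E'
import numpy as np, cv2
from cell import r
def snap(n): 
    s=r.snapshot(n); s['R']=cv2.Rodrigues(np.array(s['rvec'],float))[0]; s['t']=np.array(s['tvec'],float).ravel(); return s
def ray(s,u,v):
    d=np.linalg.inv(s['camera_matrix'])@np.array([u,v,1.]); return -s['R'].T@s['t'], s['R'].T@d
def plane(s,u,v,z):
    c,d=ray(s,u,v); return c+d*(z-c[2])/d[2]
def pts(s):
    z=s['range_z']; h,w=z.shape; u,v=np.meshgrid(np.arange(w),np.arange(h))
    p=np.linalg.inv(s['camera_matrix'])@np.stack([u*z,v*z,z]).reshape(3,-1)
    return ((p.T-s['t'])@s['R']).reshape(h,w,3)
def save(s,f,k=1): cv2.imwrite(f,cv2.resize(s['frame'][:,:,::-1],None,fx=k,fy=k))
E
python3 - <<'E'
from h import *
for n in('top','side'):
    s=snap(n); save(s,f'pics/{n}0.png',1.4); np.savez(f'{n}0.npz',**s)
    print(n,(-s['R'].T@s['t']).round(),s['camera_matrix'][0,0])
st=r.get_state(); print(st, r.tip_reach)
E
```

```text
top [ 295.   75. 1303.] 513.0450632367299
side [  92. -469.  758.] 385.80768970985145
{'t': 0.1, 'joint_positions': array([ 1.02599940e+00,  2.76527794e-01,  1.50598914e+00,  1.43582225e-05,
        1.36068739e+00, -1.21009806e-01]), 'qd': array([ 0.00033397, -0.00210383, -0.00356645, -0.00147173, -0.00014694,
       -0.00053614]), 'joint_efforts': array([ 1.98870104e-03, -4.17699087e+01, -2.46404564e+01,  8.42021655e-05,
        5.80130465e-03,  3.14911165e-05]), 'tcp_pos': array([236.23453545, 523.76882748, 252.5353622 ]), 'eef_rot': array([-6.60603882e-01, -3.07079940e+00,  2.38499406e-03]), 'ft_force': array([ 0.39657488, -0.11429462, -0.44458803]), 'wrist_torque': array([-0.00889651,  0.01925201,  0.00284819]), 'gripper_force': 0.0, 'opening': 0.9990489606100738} 22.0
```

View pics/top0.png

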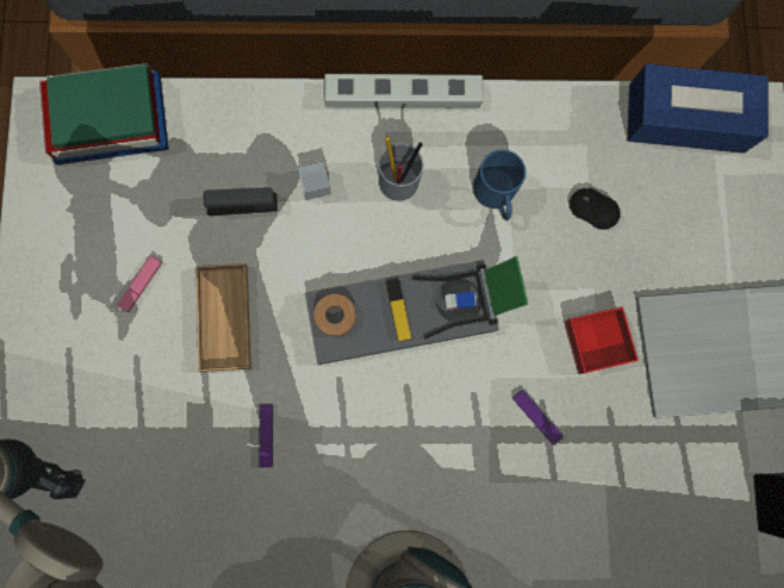

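View pics/side0.png

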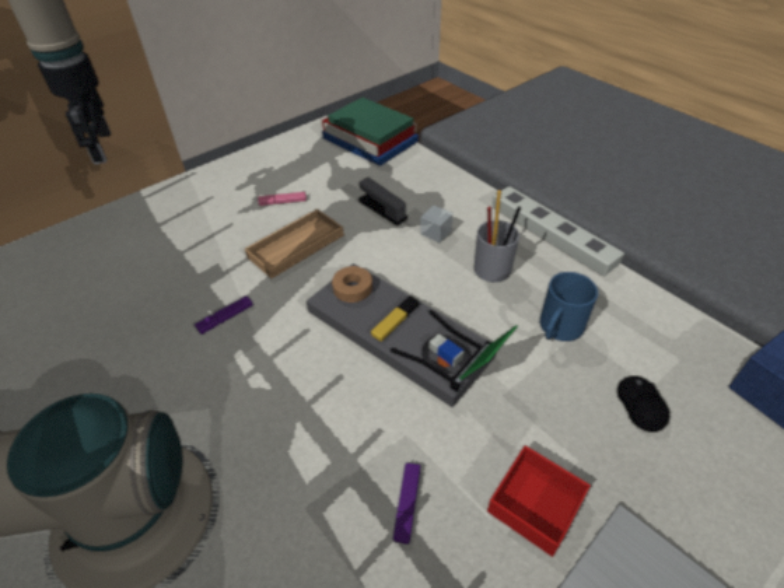

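Top view (784-wide picture): roll (335,314), yellow highlighter with black cap (399,310), eraser (460,300) on the spindle, open green cover (505,285) leaning away, tray (223,318), tub (600,340). Candidates shaped like the highlighter: yellow (399,310), pink (139,282), purple (265,435) and (537,415). Only the yellow one is yellow with a black cap and lies on the deck, so that is the one meant. I'll confirm it in a crop.

```bash
python3 - <<'E'
from h import *
S={n:dict(np.load(n+'0.npz')) for n in('top','side')}
cv2.imwrite('pics/crop1.png',cv2.resize(S['top']['frame'][175:270,210:385,::-1],None,fx=4.4,fy=4.4,interpolation=cv2.INTER_CUBIC))
rng={'yellow':((22,120,90),(34,255,255)),'blue':((108,150,90),(125,255,255)),'green':((45,90,30),(85,255,255)),'red':((0,180,60),(5,255,255)),'tape':((8,90,80),(18,200,255))}
roi={'top':{'yellow':(270,200,310,250),'blue':(310,200,345,225),'green':(340,175,380,230),'red':(395,210,460,270),'tape':(220,205,257,243),},
 'side':{'yellow':(260,200,310,250),'blue':(300,235,340,265),'green':(320,230,375,275),'red':(345,315,425,400),'tape':(232,185,272,220)}}
for n,s in S.items():
    hsv=cv2.cvtColor(s['frame'],cv2.COLOR_RGB2HSV); P=pts(s)
    for c,(x0,y0,x1,y1) in roi[n].items():
        m=np.zeros(hsv.shape[:2],np.uint8); m[y0:y1,x0:x1]=cv2.inRange(hsv,*map(np.array,rng[c]))[y0:y1,x0:x1]
        if not m.any(): print(n,c,'none');continue
        ct=max(cv2.findContours(m,0,1)[0],key=cv2.contourArea); rc=cv2.minAreaRect(ct)
        p=P[(m>0)&(s['range_z']>0)]
        print(n,c,int((m>0).sum()),np.array(rc[0]).round(1),np.array(rc[1]).round(1),round(rc[2]),'P med',np.median(p,0).round(1),'z95',np.percentile(p[:,2],[5,50,95]).round(1))
        if n=='top':
            z={'yellow':44,'blue':50,'red':40,'tape':54}.get(c)
            if z: print('  box',[plane(s,*q,z)[:2].round().tolist() for q in cv2.boxPoints(rc)],'c',plane(s,*rc[0],z).round(1))
    if n=='top':
        # tray: wood-coloured
        for nm,(x0,y0,x1,y1),lo,hi,z in(('tray',(130,180,185,270),(8,70,40),(22,255,255),25),('deck',(215,180,360,262),(0,0,40),(179,70,105),30)):
            m=np.zeros(hsv.shape[:2],np.uint8)
            if nm=='deck':
                zz=P[...,2]; m[y0:y1,x0:x1]=((zz>25)&(zz<36)).astype(np.uint8)[y0:y1,x0:x1]*255
                m=cv2.morphologyEx(m,cv2.MORPH_OPEN,np.ones((3,3)))
            else: m[y0:y1,x0:x1]=cv2.inRange(hsv,np.array(lo),np.array(hi))[y0:y1,x0:x1]
            ct=max(cv2.findContours(m,0,1)[0],key=cv2.contourArea); rc=cv2.minAreaRect(ct)
            print(nm,'px',rc,[plane(s,*q,z)[:2].round().tolist() for q in cv2.boxPoints(rc)],'c',plane(s,*rc[0],z).round(1),'z',np.percentile(P[...,2][m>0],[5,50,95]).round(1))
E
```

```text
top yellow 278 [285.8 228.2] [28.7  9.7] 78 P med [468.9   9.5  44.5] z95 [39.3 44.5 48.9]
  box [[501.0, 29.0], [506.0, 5.0], [436.0, -9.0], [431.0, 15.0]] c [468.5   9.9  44. ]
top blue 130 [332. 214.] [10. 12.] 90 P med [ 503.7 -104.7   50.9] z95 [42.5 50.9 55. ]
  box [[516.0, -90.0], [516.0, -120.0], [491.0, -120.0], [491.0, -90.0]] c [ 503.3 -104.9   50. ]
top green 834 [360.6 203.7] [36.9 25.3] 77 P med [ 518.8 -168.5   97. ] z95 [ 57.  97. 133.]
top red 1209 [430.2 242.4] [39.8 40.5] 76 P med [ 441.2 -355.1    6. ] z95 [ 1.2  6.  42. ]
  box [[470.0, -290.0], [495.0, -391.0], [398.0, -409.0], [374.0, -310.0]] c [ 433.5 -349.8   40. ]
top tape 585 [238.5 224.5] [29. 29.] 90 P med [476.9 125.5  54.7] z95 [47.1 54.7 58.5]
  box [[512.0, 163.0], [512.0, 91.0], [441.0, 91.0], [441.0, 162.0]] c [476.3 126.5  54. ]
tray px ((158.64724731445312, 226.54920959472656), (76.00431060791016, 37.26628494262695), 87.91743469238281) [[571.0, 381.0], [574.0, 287.0], [382.0, 275.0], [379.0, 366.0]] c [475.2 327.3  25. ] z [ 0.7  5.7 26.4]
deck px ((286.1697998046875, 221.90567016601562), (51.84650802612305, 131.95059204101562), 79.3803482055664) [[520.0, 183.0], [584.0, -146.0], [453.0, -166.0], [392.0, 157.0]] c [486.4   8.1  30. ] z [27.  31.  34.9]
side yellow 270 [277.3 230.8] [ 9.9 27.6] 45 P med [465.9   6.4  43.9] z95 [34.9 43.9 46.1]
side blue 152 [320.3 250.1] [12.5 12.8] 38 P med [ 500.  -105.7   49.9] z95 [37.1 49.9 52.2]
side green 251 [348.4 252.4] [ 7.6 52.2] 42 P med [ 505.2 -177.1  105.3] z95 [ 59.  105.3 132.7]
side red 2995 [384. 357.] [57.2 56.1] 31 P med [ 438.8 -352.4    5.4] z95 [ 2.4  5.4 39.8]
side tape 510 [250.5 202.1] [24.9 26.5] 32 P med [470.8 118.   53.4] z95 [36.5 53.4 56.3]
```

View pics/crop1.png

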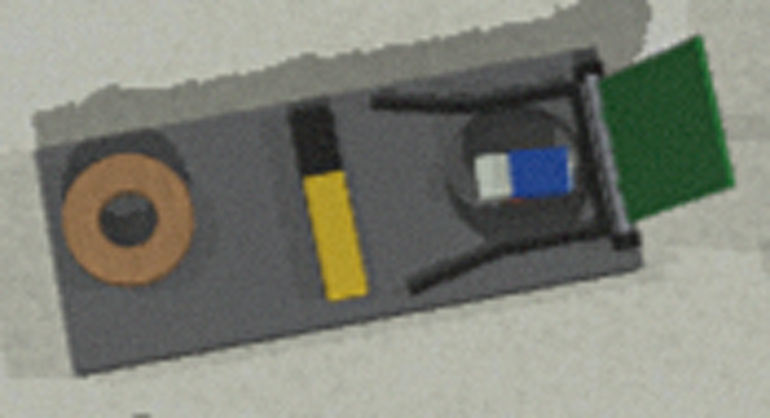

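The crop confirms it: the yellow body (335,235) has a black cap (317,140) and lies across the deck between the roll and the well. The white and blue eraser is at (523,174). Next I bring the wrist camera over the dock for a finer measurement.

```bash
cat >> h.py <<'E'
def plan(x,y,z,a,n=None):
    "turn about tool z (deg), then dp (mm) in the turned tool frame, from the measured pose"
    st=r.get_state(); R=cv2.Rodrigues(np.array(st['eef_rot'],float))[0]
    a0=np.degrees(np.arctan2(R[1,0],R[0,0])); ar=np.radians(a)
    X=np.array([np.cos(ar),np.sin(ar),0]);Z=np.array([0,0,-1.]);Y=np.cross(Z,X)
    d=np.array([x,y,z])-st['tcp_pos']
    t=-((a-a0+180)%360-180); v=np.array([X@d,Y@d,Z@d])
    print('turn z %.1f  dp %s  | norm %.0f rows@35 %d | t %.1f tilt %s open %.2f F %s grip %.0f'%(t,v.round(1),np.linalg.norm(v),np.ceil(np.linalg.norm(v)/35),st['t'],R[:,2].round(3),st['opening'],np.round(st['ft_force'],1),st['gripper_force']))
E
python3 -c "
from h import *
plan(487,0,290,191.3)"
```

```text
turn z -35.6  dp [-143.3 -562.8  -37.5]  | norm 582 rows@35 17 | t 0.1 tilt [-0.001 -0.001 -1.   ] open 1.00 F [ 0.4 -0.1 -0.4] grip 0
```

Emit:
jog_arm(moves=[{"turn": [0,0,-7.12],"dp": [0,0,0],"grip": 1},{"turn": [0,0,-7.12],"dp": [0,0,0],"grip": 1},{"turn": [0,0,-7.12],"dp": [0,0,0],"grip": 1},{"turn": [0,0,-7.12],"dp": [0,0,0],"grip": 1},{"turn": [0,0,-7.12],"dp": [0,0,0],"grip": 1},{"turn": [0,0,0],"dp": [-0.0084,-0.0331,-0.0022],"grip": 1},{"turn": [0,0,0],"dp": [-0.0084,-0.0331,-0.0022],"grip": 1},{"turn": [0,0,0],"dp": [-0.0084,-0.0331,-0.0022],"grip": 1},{"turn": [0,0,0],"dp": [-0.0084,-0.0331,-0.0022],"grip": 1},{"turn": [0,0,0],"dp": [-0.0084,-0.0331,-0.0022],"grip": 1},{"turn": [0,0,0],"dp": [-0.0084,-0.0331,-0.0022],"grip": 1},{"turn": [0,0,0],"dp": [-0.0084,-0.0331,-0.0022],"grip": 1}])

```text
t: 1.1
tcp_pos: [339.7, 306.9, 268.5]
eef_rot: [0.311, -3.126, 0.0]
ft_force: [0.9, 0.3, 0.1]
opening: 0.998
gripper_force: 0.0
```

Emit:
jog_arm(moves=[{"turn": [0,0,0],"dp": [-0.0084,-0.0331,-0.0022],"grip": 1},{"turn": [0,0,0],"dp": [-0.0084,-0.0331,-0.0022],"grip": 1},{"turn": [0,0,0],"dp": [-0.0084,-0.0331,-0.0022],"grip": 1},{"turn": [0,0,0],"dp": [-0.0084,-0.0331,-0.0022],"grip": 1},{"turn": [0,0,0],"dp": [-0.0084,-0.0331,-0.0022],"grip": 1},{"turn": [0,0,0],"dp": [-0.0084,-0.0331,-0.0022],"grip": 1},{"turn": [0,0,0],"dp": [-0.0084,-0.0331,-0.0022],"grip": 1},{"turn": [0,0,0],"dp": [-0.0084,-0.0331,-0.0022],"grip": 1},{"turn": [0,0,0],"dp": [-0.0084,-0.0331,-0.0022],"grip": 1},{"turn": [0,0,0],"dp": [-0.0084,-0.0331,-0.0022],"grip": 1},{"turn": [0,0,0],"dp": [0,0,0],"grip": 1},{"turn": [0,0,0],"dp": [0,0,0],"grip": 1}])

```text
t: 2.1
tcp_pos: [487.3, -1.0, 290.1]
eef_rot: [0.304, -3.126, -0.001]
ft_force: [-0.4, -0.6, -0.3]
opening: 1.002
gripper_force: 0.0
```

```bash
python3 - <<'E'
from h import *
plan(487,0,290,191.3)
s=snap('wrist'); save(s,'pics/w1.png',1.4); np.savez('w1.npz',**s)
print((-s['R'].T@s['t']).round(),s['camera_matrix'][0,0])
E
```

```text
turn z -0.2  dp [0.1 1.1 0.1]  | norm 1 rows@35 1 | t 2.1 tilt [-0.001  0.    -1.   ] open 1.00 F [-0.4 -0.6 -0.3] grip 0
[420. -13. 411.] 302.418614542706
```

View pics/w1.png

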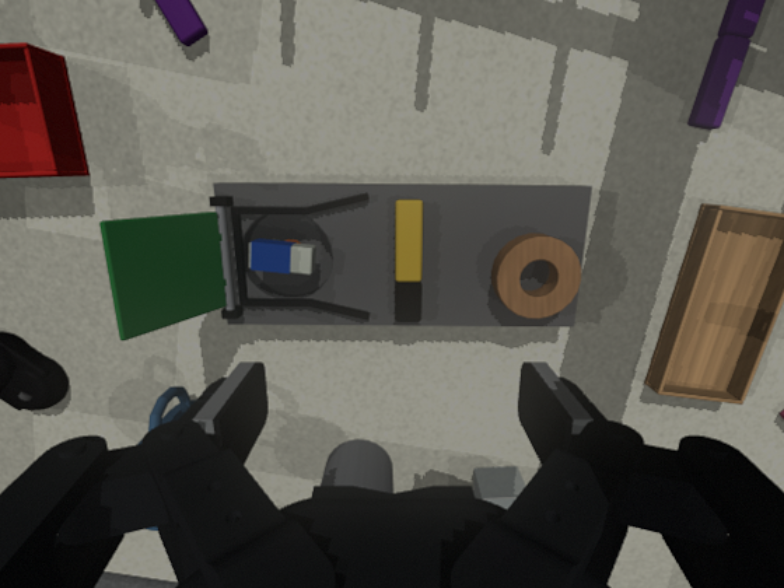

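The wrist view (784-wide picture) shows the dock with corners at about (215,183), (590,186), (575,326) and (228,322). The highlighter is at (409,260), the eraser at (282,258), the roll at (538,277) and the cover hinge line at (228,257). I measure these by masks and triangulate with the top view.

```bash
python3 - <<'E'
from h import *
s=dict(np.load('w1.npz')); P=pts(s); T=dict(np.load('top0.npz'))
hsv=cv2.cvtColor(s['frame'],cv2.COLOR_RGB2HSV)
def tri(a,pa,b,pb):
    c1,d1=ray(a,*pa);c2,d2=ray(b,*pb);k=np.linalg.lstsq(np.c_[d1,-d2],c2-c1,rcond=None)[0]
    return (c1+d1*k[0]+c2+d2*k[1])/2
def msk(lo,hi,roi):
    m=np.zeros(hsv.shape[:2],np.uint8);x0,y0,x1,y1=[int(q/1.4) for q in roi]
    m[y0:y1,x0:x1]=cv2.inRange(hsv,np.array(lo),np.array(hi))[y0:y1,x0:x1];return m
for n,lo,hi,roi,z,tp in(('yellow',(20,120,60),(34,255,255),(385,190,435,300),44,(285.8,228.2)),('blue',(105,130,60),(128,255,255),(240,230,325,290),50,(332,214)),('white',(0,0,125),(179,60,255),(288,235,320,285),50,None),('tape',(5,70,50),(19,255,255),(485,225,590,325),54,(238.5,224.5))):
    m=msk(lo,hi,roi);ct=max(cv2.findContours(m,0,1)[0],key=cv2.contourArea);rc=cv2.minAreaRect(ct)
    print(n,(np.array(rc[0])*1.4).round(),'depth z',np.percentile(P[m>0][:,2],[10,50,90]).round(1),'tri',tri(s,rc[0],T,tp).round(1) if tp else '', [plane(s,*q,z)[:2].round(1).tolist() for q in cv2.boxPoints(rc)])
    if n=='tape': # top annulus by depth
        q=P[(m>0)&(P[...,2]>50)]; print(' circle',cv2.minEnclosingCircle(q[:,:2].astype(np.float32)))
for n,roi,lo,hi in (('deck',(205,175,600,335),26,34),('erasertop',(240,230,325,290),46,54),('hl',(385,190,435,330),41,48),('cover',(95,205,215,345),50,200)):
    x0,y0,x1,y1=[int(q/1.4) for q in roi];p=P[y0:y1,x0:x1].reshape(-1,3);p=p[(p[:,2]>lo)&(p[:,2]<hi)]
    rc=cv2.minAreaRect(p[:,:2].astype(np.float32));print(n,len(p),'c',np.round(rc[0],1),np.round(rc[1],1),round(rc[2],1),'z',np.median(p[:,2]).round(1),p[:,2].max().round(1))
for u,v in((215,183),(590,186),(575,326),(228,322)): print(plane(s,u/1.4,v/1.4,30).round(1))
for u,v in((103,222),(121,339),(216,212),(230,307)):
    print('cover px',np.median(P[int(v/1.4)-2:int(v/1.4)+3,int(u/1.4)-2:int(u/1.4)+3].reshape(-1,3),0).round(1))
E
```

```text
yellow [408. 240.] depth z [42.5 44.  45. ] tri [468.4  10.1  49.1] [[438.7, -7.5], [434.4, 14.6], [502.3, 29.3], [506.9, 6.1]]
blue [270. 255.] depth z [48.4 50.3 51.4] tri [ 504.3 -104.8   48. ] [[520.3, -120.5], [492.3, -120.7], [489.1, -87.6], [517.1, -86.7]]
white [300. 259.] depth z [49.  50.1 51.1] tri  [[493.6, -87.2], [490.6, -71.9], [512.5, -68.7], [515.5, -84.3]]
tape [536. 276.] depth z [43.8 53.8 54.9] tri [477.9 126.8  47.1] [[449.6, 77.5], [435.2, 150.3], [506.6, 173.4], [521.8, 96.5]]
 circle ((456.24267578125, 74.07046508789062), 94.5387191772461)
deck 16653 c [488.4   8.9] [130.7 330.3] 10.7 z 30.1 34.0
erasertop 926 c [505.3 -95.2] [25.  54.4] 5.4 z 50.2 52.6
hl 1656 c [489.1  14.8] [109.5  24. ] 11.2 z 43.9 46.7
cover 5937 c [ 521.3 -168.7] [84.  42.6] 9.6 z 102.6 134.6
[ 455.3 -163.5   30. ]
[394.7 157.3  30. ]
[521.2 184.3  30. ]
[ 581.1 -140.8   30. ]
cover px [ 485.9 -194.1  131.1]
cover px [ 6.330e+02 -2.582e+02  6.000e-01]
cover px [ 477.7 -153.8   46.9]
cover px [ 559.7 -135.5   45.3]
```

```bash
python3 -c "
from h import *
plan(489,14.8,56,191.2)"
```

```text
turn z 0.0  dp [ -5.2  13.9 234.1]  | norm 235 rows@35 7 | t 2.1 tilt [-0.002  0.001 -1.   ] open 1.00 F [ 0.1  0.3 -0.7] grip 0
```

Emit:
jog_arm(moves=[{"turn": [0,0,0],"dp": [-0.0052,0.0139,0.02],"grip": 0.7},{"turn": [0,0,0],"dp": [0,0,0.035],"grip": 0.7},{"turn": [0,0,0],"dp": [0,0,0.035],"grip": 0.7},{"turn": [0,0,0],"dp": [0,0,0.035],"grip": 0.7},{"turn": [0,0,0],"dp": [0,0,0.035],"grip": 0.7},{"turn": [0,0,0],"dp": [0,0,0.035],"grip": 0.7},{"turn": [0,0,0],"dp": [0,0,0.025],"grip": 0.7},{"turn": [0,0,0],"dp": [0,0,0.014],"grip": 0.7},{"turn": [0,0,0],"dp": [0,0,0],"grip": 0.7}])

```text
t: 2.9
tcp_pos: [485.7, 16.9, 53.7]
eef_rot: [0.312, -3.118, -0.003]
ft_force: [-1.3, -0.5, 0.2]
opening: 0.698
gripper_force: 0.0
```

Emit:
jog_arm(moves=[{"turn": [0,0,0],"dp": [0,0,0],"grip": 0},{"turn": [0,0,0],"dp": [0,0,0],"grip": 0},{"turn": [0,0,0],"dp": [0,0,0],"grip": 0},{"turn": [0,0,0],"dp": [0,0,0],"grip": 0},{"turn": [0,0,0],"dp": [0,0,0],"grip": 0},{"turn": [0,0,0],"dp": [0,0,0],"grip": 0},{"turn": [0,0,0],"dp": [0,0,0],"grip": 0},{"turn": [0,0,0],"dp": [0,0,0],"grip": 0}])

```text
t: 3.57
tcp_pos: [490.4, 15.3, 58.4]
eef_rot: [-0.309, 3.123, 0.0]
ft_force: [-1.1, 1.7, 6.5]
opening: 0.255
gripper_force: 59.5
```

Emit:
jog_arm(moves=[{"turn": [0,0,0],"dp": [0,0,-0.02],"grip": 0},{"turn": [0,0,0],"dp": [0,0,-0.035],"grip": 0},{"turn": [0,0,0],"dp": [0,0,-0.03],"grip": 0},{"turn": [0,0,3.6],"dp": [0,0,0],"grip": 0},{"turn": [0,0,3.6],"dp": [0,0,0],"grip": 0},{"turn": [0,0,0],"dp": [0,0,0],"grip": 0}])

```text
t: 4.07
tcp_pos: [489.8, 15.0, 143.2]
eef_rot: [-0.111, 3.136, -0.001]
ft_force: [-0.5, -0.4, -0.8]
opening: 0.258
gripper_force: 59.0
```

```bash
python3 -c "
from h import *
plan(475.5,327.5,140,184)"
```

```text
turn z 0.1  dp [ -7.5 312.8   3.2]  | norm 313 rows@35 9 | t 4.1 tilt [ 0.003 -0.    -1.   ] open 0.26 F [-0.5 -0.4 -0.8] grip 59
```

Emit:
jog_arm(moves=[{"turn": [0,0,0],"dp": [0,0.02,0],"grip": 0},{"turn": [0,0,0],"dp": [-0.001,0.035,0],"grip": 0},{"turn": [0,0,0],"dp": [-0.001,0.035,0],"grip": 0},{"turn": [0,0,0],"dp": [-0.001,0.035,0],"grip": 0},{"turn": [0,0,0],"dp": [-0.001,0.035,0],"grip": 0},{"turn": [0,0,0],"dp": [-0.001,0.035,0],"grip": 0},{"turn": [0,0,0],"dp": [-0.001,0.035,0],"grip": 0},{"turn": [0,0,0],"dp": [-0.001,0.035,0],"grip": 0},{"turn": [0,0,0],"dp": [-0.0015,0.03,0],"grip": 0},{"turn": [0,0,0],"dp": [0,0.018,0],"grip": 0},{"turn": [0,0,0],"dp": [0,0,0],"grip": 0}])

```text
t: 4.98
tcp_pos: [475.0, 331.6, 141.6]
eef_rot: [-0.121, 3.139, 0.004]
ft_force: [-0.7, 0.6, -0.6]
opening: 0.256
gripper_force: 59.0
```

Emit:
jog_arm(moves=[{"turn": [0,0,0],"dp": [0,0,0.03],"grip": 0},{"turn": [0,0,0],"dp": [0,0,0.035],"grip": 0},{"turn": [0,0,0],"dp": [0,0,0.028],"grip": 0},{"turn": [0,0,0],"dp": [0,0,0.013],"grip": 0},{"turn": [0,0,0],"dp": [0,0,0],"grip": 0},{"turn": [0,0,0],"dp": [0,0,0],"grip": 0.45},{"turn": [0,0,0],"dp": [0,0,0],"grip": 0.45},{"turn": [0,0,0],"dp": [0,0,0],"grip": 0.45},{"turn": [0,0,0],"dp": [0,0,-0.02],"grip": 0.45},{"turn": [0,0,0],"dp": [0,0,-0.035],"grip": 0.45},{"turn": [0,0,0],"dp": [0,0,-0.035],"grip": 0.45},{"turn": [0,0,0],"dp": [0,0,-0.03],"grip": 0.6}])

```text
t: 5.98
tcp_pos: [475.8, 328.0, 159.0]
eef_rot: [-0.113, 3.137, 0.002]
ft_force: [0.8, -0.0, 1.1]
opening: 0.581
gripper_force: 0.0
```

```bash
python3 - <<'E'
from h import *
plan(505.5,-95.2,160,95.4)
s=snap('side'); P=pts(s); hsv=cv2.cvtColor(s['frame'],cv2.COLOR_RGB2HSV)
m=cv2.inRange(hsv,np.array((22,120,60)),np.array((34,255,255))); m=cv2.morphologyEx(m,cv2.MORPH_OPEN,np.ones((3,3),np.uint8)); m[:,300:]=0
p=P[m>0]; print(len(p),np.median(p,0).round(),np.percentile(p,[5,95],0).round())
E
```

```text
turn z 88.7  dp [-424.1  -10.3   -1. ]  | norm 424 rows@35 13 | t 6.0 tilt [ 0.003  0.001 -1.   ] open 0.58 F [ 0.8 -0.   1.1] grip 0
191 [451. 318.  18.] [[419. 310.   9.]
 [485. 333.  21.]]
```

Emit:
jog_arm(moves=[{"turn": [0,0,7.1],"dp": [0,0,0],"grip": 0.6},{"turn": [0,0,7.1],"dp": [0,0,0],"grip": 0.6},{"turn": [0,0,7.1],"dp": [0,0,0],"grip": 0.6},{"turn": [0,0,7.1],"dp": [0,0,0],"grip": 0.6},{"turn": [0,0,7.1],"dp": [0,0,0],"grip": 0.6},{"turn": [0,0,7.1],"dp": [0,0,0],"grip": 0.6},{"turn": [0,0,7.1],"dp": [0,0,0],"grip": 0.6},{"turn": [0,0,7.1],"dp": [0,0,0],"grip": 0.6},{"turn": [0,0,7.1],"dp": [0,0,0],"grip": 0.6},{"turn": [0,0,7.1],"dp": [0,0,0],"grip": 0.6},{"turn": [0,0,7.1],"dp": [0,0,0],"grip": 0.6},{"turn": [0,0,7.1],"dp": [0,0,0],"grip": 0.6}])

```text
t: 7.03
tcp_pos: [475.5, 327.9, 156.8]
eef_rot: [2.048, 2.381, 0.003]
ft_force: [-0.2, -0.2, 0.2]
opening: 0.602
gripper_force: 0.0
```

Emit:
jog_arm(moves=[{"turn": [0,0,3.5],"dp": [-0.02,0,0],"grip": 0.6},{"turn": [0,0,0],"dp": [-0.037,-0.001,0],"grip": 0.6},{"turn": [0,0,0],"dp": [-0.037,-0.001,0],"grip": 0.6},{"turn": [0,0,0],"dp": [-0.037,-0.001,0],"grip": 0.6},{"turn": [0,0,0],"dp": [-0.037,-0.001,0],"grip": 0.6},{"turn": [0,0,0],"dp": [-0.037,-0.001,0],"grip": 0.6},{"turn": [0,0,0],"dp": [-0.037,-0.001,0],"grip": 0.6},{"turn": [0,0,0],"dp": [-0.037,-0.001,0],"grip": 0.6},{"turn": [0,0,0],"dp": [-0.037,-0.001,0],"grip": 0.6},{"turn": [0,0,0],"dp": [-0.037,-0.001,0],"grip": 0.6},{"turn": [0,0,0],"dp": [-0.037,-0.001,0],"grip": 0.6},{"turn": [0,0,0],"dp": [-0.022,0,0],"grip": 0.6}])

```text
t: 8.03
tcp_pos: [505.9, -86.8, 156.9]
eef_rot: [2.113, 2.32, 0.0]
ft_force: [0.4, 1.0, 0.8]
opening: 0.602
gripper_force: 0.0
```

Emit:
jog_arm(moves=[{"turn": [0,0,0],"dp": [-0.012,0,0],"grip": 0.6},{"turn": [0,0,0],"dp": [0,0,0],"grip": 0.6},{"turn": [0,0,0],"dp": [0,0,0],"grip": 0.6}])

```text
t: 8.28
tcp_pos: [506.5, -94.6, 156.1]
eef_rot: [-2.115, -2.323, -0.002]
ft_force: [0.1, 0.4, -0.6]
opening: 0.606
gripper_force: 0.0
```

```bash
python3 -c "
from h import *
plan(505.3,-95.2,60,95.4)"
```

```text
turn z -0.0  dp [-0.5 -1.2 96.1]  | norm 96 rows@35 3 | t 8.3 tilt [ 0.     0.001 -1.   ] open 0.61 F [ 0.1  0.4 -0.6] grip 0
```

Emit:
jog_arm(moves=[{"turn": [0,0,0],"dp": [-0.0005,-0.0012,0.025],"grip": 0.6},{"turn": [0,0,0],"dp": [0,0,0.033],"grip": 0.6},{"turn": [0,0,0],"dp": [0,0,0.024],"grip": 0.6},{"turn": [0,0,0],"dp": [0,0,0.014],"grip": 0.6},{"turn": [0,0,0],"dp": [0,0,0],"grip": 0.6},{"turn": [0,0,0],"dp": [0,0,0],"grip": 0},{"turn": [0,0,0],"dp": [0,0,0],"grip": 0},{"turn": [0,0,0],"dp": [0,0,0],"grip": 0},{"turn": [0,0,0],"dp": [0,0,0],"grip": 0},{"turn": [0,0,0],"dp": [0,0,0],"grip": 0},{"turn": [0,0,0],"dp": [0,0,0],"grip": 0}])

```text
t: 9.2
tcp_pos: [506.6, -95.5, 61.2]
eef_rot: [2.113, 2.322, 0.003]
ft_force: [-0.5, 2.1, 7.1]
opening: 0.261
gripper_force: 60.1
```

Emit:
jog_arm(moves=[{"turn": [0,0,0],"dp": [0,0,-0.02],"grip": 0},{"turn": [0,0,0],"dp": [0,0,-0.035],"grip": 0},{"turn": [0,0,0],"dp": [0,0,-0.035],"grip": 0},{"turn": [0,0,0],"dp": [0,0,-0.035],"grip": 0},{"turn": [0,0,0],"dp": [0,0,-0.02],"grip": 0},{"turn": [0,0,0],"dp": [0,0,0],"grip": 0}])

```text
t: 9.7
tcp_pos: [508.4, -96.7, 210.2]
eef_rot: [2.107, 2.316, 0.007]
ft_force: [0.3, -0.6, -0.1]
opening: 0.26
gripper_force: 59.3
```

```bash
python3 - <<'E'
from h import *
plan(438,-351,200,104)
s=snap('side'); P=pts(s); hsv=cv2.cvtColor(s['frame'],cv2.COLOR_RGB2HSV)
m=cv2.inRange(hsv,np.array((108,150,60)),np.array((125,255,255)))
p=P[m>0]; p=p[(abs(p[:,0]-505)<40)&(abs(p[:,1]+95)<50)]; print(len(p),np.median(p,0).round(),np.percentile(p,[5,95],0).round())
s=snap('top'); P=pts(s); m=(P[...,2]>34)&(P[...,2]<50); m[:,:395]=0;m[:,455:]=0;m[:205]=0;m[270:]=0
p=P[m];print('tub rim',len(p),cv2.minAreaRect(p[:,:2].astype(np.float32)))
E
```

```text
turn z -8.6  dp [-229.7 -129.8   10.2]  | norm 264 rows@35 8 | t 9.7 tilt [ 0.011 -0.004 -1.   ] open 0.26 F [ 0.3 -0.6 -0.1] grip 59
108 [ 505. -113.  199.] [[ 497. -121.  185.]
 [ 518. -100.  201.]]
tub rim 308 ((434.6402893066406, -350.9205627441406), (99.94231414794922, 103.97132110595703), 12.844324111938477)
```

Emit:
jog_arm(moves=[{"turn": [0,0,-7],"dp": [0,0,0],"grip": 0},{"turn": [0,0,0],"dp": [-0.018,-0.01,0],"grip": 0},{"turn": [0,0,0],"dp": [-0.03,-0.016,0],"grip": 0},{"turn": [0,0,0],"dp": [-0.03,-0.016,0],"grip": 0},{"turn": [0,0,0],"dp": [-0.03,-0.016,0],"grip": 0},{"turn": [0,0,0],"dp": [-0.03,-0.016,0],"grip": 0},{"turn": [0,0,0],"dp": [-0.03,-0.016,0],"grip": 0},{"turn": [0,0,0],"dp": [-0.03,-0.016,0],"grip": 0},{"turn": [0,0,0],"dp": [-0.025,-0.014,0],"grip": 0},{"turn": [0,0,0],"dp": [-0.01,-0.006,0],"grip": 0},{"turn": [0,0,0],"dp": [0,0,0],"grip": 0},{"turn": [0,0,0],"dp": [0,0,0],"grip": 0}])

```text
t: 10.8
tcp_pos: [431.8, -349.3, 203.1]
eef_rot: [-1.968, -2.444, -0.003]
ft_force: [0.2, 0.1, -1.3]
opening: 0.258
gripper_force: 59.3
```

Emit:
jog_arm(moves=[{"turn": [0,0,0],"dp": [0,0,0.025],"grip": 0},{"turn": [0,0,0],"dp": [0,0,0.035],"grip": 0},{"turn": [0,0,0],"dp": [0,0,0.035],"grip": 0},{"turn": [0,0,0],"dp": [0,0,0.035],"grip": 0},{"turn": [0,0,0],"dp": [0,0,0.025],"grip": 0},{"turn": [0,0,0],"dp": [0,0,0.012],"grip": 0},{"turn": [0,0,0],"dp": [0,0,0],"grip": 0},{"turn": [0,0,0],"dp": [0,0,0],"grip": 0.5},{"turn": [0,0,0],"dp": [0,0,0],"grip": 0.5},{"turn": [0,0,0],"dp": [0,0,0],"grip": 0.5},{"turn": [0,0,0],"dp": [0,0,-0.02],"grip": 0.5},{"turn": [0,0,0],"dp": [0,0,-0.035],"grip": 0.5}])

```text
t: 11.8
tcp_pos: [430.7, -347.8, 90.5]
eef_rot: [-1.963, -2.443, -0.002]
ft_force: [0.6, -0.1, -0.6]
opening: 0.504
gripper_force: 0.0
```

Emit:
jog_arm(moves=[{"turn": [0,0,0],"dp": [0,0,-0.035],"grip": 0.6},{"turn": [0,0,0],"dp": [0,0,-0.035],"grip": 0.6},{"turn": [0,0,0],"dp": [0,0,-0.035],"grip": 0.6},{"turn": [0,0,0],"dp": [0,0,0],"grip": 0.6}])

```text
t: 12.13
tcp_pos: [435.7, -353.0, 206.0]
eef_rot: [1.958, 2.437, -0.003]
ft_force: [1.2, -0.5, 0.3]
opening: 0.599
gripper_force: 0.0
```

```bash
python3 - <<'E'
from h import *
s=snap('side'); P=pts(s); hsv=cv2.cvtColor(s['frame'],cv2.COLOR_RGB2HSV)
m=cv2.inRange(hsv,np.array((108,150,40)),np.array((125,255,255)));m[:300]=0
p=P[m>0]; p=p[(abs(p[:,0]-435)<60)&(abs(p[:,1]+350)<60)]; print('eraser',len(p),np.median(p,0).round() if len(p) else '')
s=snap('top'); P=pts(s); z=P[...,2]
u,v,w,h=215,200,45,50
m=np.zeros(z.shape,bool); m[v:v+h,u:u+w]=(z>49)[v:v+h,u:u+w]; p=P[m]; print('roll top',len(p),cv2.minAreaRect(p[:,:2].astype(np.float32)))
w1=dict(np.load('w1.npz'));P=pts(w1);m=np.zeros(P.shape[:2],bool);m[160:235,345:420]=(P[...,2]>50)[160:235,345:420];m=cv2.morphologyEx(m.astype(np.uint8),2,np.ones((3,3),np.uint8))>0
p=P[m];print('w1 roll',len(p),cv2.minAreaRect(p[:,:2].astype(np.float32)))
plan(461,214,220,100.7)
E
```

```text
eraser 263 [ 428. -357.   24.]
roll top 565 ((402.823486328125, 120.26365661621094), (221.55755615234375, 72.2544937133789), 4.840197563171387)
w1 roll 2293 ((470.1280517578125, 72.26568603515625), (184.31434631347656, 72.7127685546875), 81.36570739746094)
turn z 1.7  dp [549.6 132.1 -19.9]  | norm 566 rows@35 17 | t 12.2 tilt [ 0.004 -0.003 -1.   ] open 0.60 F [-0.5  0.5 -0.4] grip 0
```

```bash
cat >> h.py <<'E'
def dplan(x,y,z,a=100.7):
    plan(488.4+.1857*x+.9826*y, 8.9-.9826*x+.1857*y, z, a)
def where():
    p=r.get_state()['tcp_pos']; d=p[:2]-[488.4,8.9]; print('dock xy',(d@[.1857,-.9826]).round(1),(d@[.9826,.1857]).round(1),'z',p[2].round(1))
E
python3 -c "
from h import *
dplan(-180,10.6,206)"
```

```text
turn z 1.7  dp [523.  131.5  -5.9]  | norm 539 rows@35 16 | t 12.2 tilt [ 0.004 -0.003 -1.   ] open 0.60 F [-0.5  0.5 -0.4] grip 0
```

Emit:
jog_arm(moves=[{"turn": [0,0,1.7],"dp": [0.018,0.005,0],"grip": 0.6},{"turn": [0,0,0],"dp": [0.035,0.009,0],"grip": 0.6},{"turn": [0,0,0],"dp": [0.035,0.009,0],"grip": 0.6},{"turn": [0,0,0],"dp": [0.035,0.009,0],"grip": 0.6},{"turn": [0,0,0],"dp": [0.035,0.009,0],"grip": 0.6},{"turn": [0,0,0],"dp": [0.035,0.009,0],"grip": 0.6},{"turn": [0,0,0],"dp": [0.035,0.009,0],"grip": 0.6},{"turn": [0,0,0],"dp": [0.035,0.009,0],"grip": 0.6},{"turn": [0,0,0],"dp": [0.035,0.009,0],"grip": 0.6},{"turn": [0,0,0],"dp": [0.035,0.009,0],"grip": 0.6},{"turn": [0,0,0],"dp": [0.035,0.009,0],"grip": 0.6},{"turn": [0,0,0],"dp": [0.035,0.009,0],"grip": 0.6}])

```text
t: 13.23
tcp_pos: [457.5, 67.0, 196.2]
eef_rot: [-2.003, -2.417, 0.003]
ft_force: [1.2, -0.4, -0.6]
opening: 0.601
gripper_force: 0.0
```

Emit:
jog_arm(moves=[{"turn": [0,0,0],"dp": [0.035,0.009,0],"grip": 0.6},{"turn": [0,0,0],"dp": [0.035,0.009,0],"grip": 0.6},{"turn": [0,0,0],"dp": [0.03,0.006,0],"grip": 0.6},{"turn": [0,0,0],"dp": [0.02,0.003,0],"grip": 0.6},{"turn": [0,0,0],"dp": [0,0,0],"grip": 0.6},{"turn": [0,0,0],"dp": [0,0,0],"grip": 0.6},{"turn": [0,0,0],"dp": [0,0,0],"grip": 0.6}])

```text
t: 13.82
tcp_pos: [462.5, 187.4, 196.6]
eef_rot: [-2.003, -2.419, 0.004]
ft_force: [-0.1, 0.3, -0.0]
opening: 0.599
gripper_force: 0.0
```

```bash
python3 -c "
from h import *
where();dplan(-180,10.6,60)"
```

```text
dock xy -180.2 7.7 z 196.6
turn z 0.0  dp [ -0.2   2.9 136.6]  | norm 137 rows@35 4 | t 13.8 tilt [-0.002 -0.001 -1.   ] open 0.60 F [-0.1  0.3 -0. ] grip 0
```

Emit:
jog_arm(moves=[{"turn": [0,0,0],"dp": [0,0.0029,0.03],"grip": 0.6},{"turn": [0,0,0],"dp": [0,0,0.035],"grip": 0.6},{"turn": [0,0,0],"dp": [0,0,0.035],"grip": 0.6},{"turn": [0,0,0],"dp": [0,0,0.025],"grip": 0.6},{"turn": [0,0,0],"dp": [0,0,0.0115],"grip": 0.6},{"turn": [0,0,0],"dp": [0,0,0],"grip": 0.6},{"turn": [0,0,0],"dp": [0,0,0],"grip": 0.6}])

```text
t: 14.4
tcp_pos: [465.9, 187.3, 60.7]
eef_rot: [-2.006, -2.417, 0.003]
ft_force: [1.5, 0.5, -0.1]
opening: 0.606
gripper_force: 0.0
```

Emit:
jog_arm(moves=[{"turn": [0,0,0],"dp": [-0.008,0,0],"grip": 0.6},{"turn": [0,0,0],"dp": [-0.008,0,0],"grip": 0.6},{"turn": [0,0,0],"dp": [-0.008,0,0],"grip": 0.6},{"turn": [0,0,0],"dp": [-0.01,0,0],"grip": 0.6},{"turn": [0,0,0],"dp": [-0.01,-0.001,0],"grip": 0.6},{"turn": [0,0,0],"dp": [-0.01,-0.002,0],"grip": 0.6},{"turn": [0,0,0],"dp": [-0.01,-0.002,0],"grip": 0.6},{"turn": [0,0,0],"dp": [-0.01,-0.002,0],"grip": 0.6},{"turn": [0,0,0],"dp": [-0.01,-0.002,0],"grip": 0.6},{"turn": [0,0,0],"dp": [-0.01,-0.001,0],"grip": 0.6},{"turn": [0,0,0],"dp": [-0.006,0,0],"grip": 0.6},{"turn": [0,0,0],"dp": [0,0,0],"grip": 0.6}])

```text
t: 15.4
tcp_pos: [475.2, 87.0, 61.1]
eef_rot: [2.006, 2.418, -0.001]
ft_force: [1.1, 0.2, 1.1]
opening: 0.603
gripper_force: 0.0
```

```bash
python3 - <<'E'
from h import *
where();dplan(30,0,60)
s=snap('wrist'); save(s,'pics/w2.png',1.0)
E
```

```text
dock xy -79.2 1.6 z 61.1
turn z -0.1  dp [-109.2   -1.6    1.1]  | norm 109 rows@35 4 | t 15.4 tilt [ 0. -0. -1.] open 0.60 F [1.1 0.2 1.1] grip 0
```

View pics/w2.png

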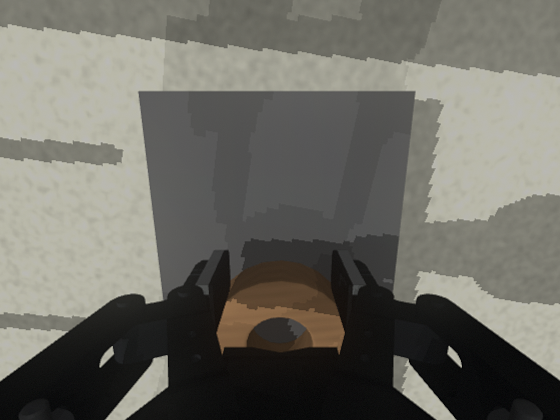

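The roll (281,310) sits cradled between the fingers on the deck and is centred, so I keep pushing.

Emit:
jog_arm(moves=[{"turn": [0,0,0],"dp": [-0.009,-0.0003,0],"grip": 0.6},{"turn": [0,0,0],"dp": [-0.009,-0.0003,0],"grip": 0.6},{"turn": [0,0,0],"dp": [-0.009,-0.0003,0],"grip": 0.6},{"turn": [0,0,0],"dp": [-0.009,-0.0003,0],"grip": 0.6},{"turn": [0,0,0],"dp": [-0.009,-0.0003,0],"grip": 0.6},{"turn": [0,0,0],"dp": [-0.009,0,0],"grip": 0.6},{"turn": [0,0,0],"dp": [-0.009,0,0],"grip": 0.6},{"turn": [0,0,0],"dp": [-0.009,0,0],"grip": 0.6},{"turn": [0,0,0],"dp": [-0.009,0,0],"grip": 0.6},{"turn": [0,0,0],"dp": [-0.009,0,0],"grip": 0.6},{"turn": [0,0,0],"dp": [-0.009,0,0],"grip": 0.6},{"turn": [0,0,0],"dp": [-0.009,0,0],"grip": 0.6}])

```text
t: 16.45
tcp_pos: [493.8, -18.9, 61.2]
eef_rot: [-2.004, -2.419, -0.0]
ft_force: [0.4, -0.1, -0.7]
opening: 0.6
gripper_force: 0.2
```

Emit:
jog_arm(moves=[{"turn": [0,0,0],"dp": [-0.005,0,0],"grip": 0.6},{"turn": [0,0,0],"dp": [-0.005,0,0],"grip": 0.6},{"turn": [0,0,0],"dp": [-0.005,0,0],"grip": 0.6},{"turn": [0,0,0],"dp": [0,0,0],"grip": 0.6}])

```text
t: 16.78
tcp_pos: [496.8, -33.5, 61.2]
eef_rot: [2.004, 2.418, 0.0]
ft_force: [-0.1, -0.5, 0.2]
opening: 0.603
gripper_force: 0.0
```

```bash
cat > roll.py <<'E'
from h import *
where();dplan(67,0,60)
for n in('side','wrist'):
    s=snap(n);P=pts(s);hsv=cv2.cvtColor(s['frame'],cv2.COLOR_RGB2HSV)
    m=cv2.inRange(hsv,np.array((5,80,40)),np.array((20,220,255)));p=P[m>0]
    d=p[:,:2]-[488.4,8.9];x=d@[.1857,-.9826];y=d@[.9826,.1857]
    k=(abs(y)<50)&(x>-100)&(x<150)&(p[:,2]>8)&(p[:,2]<65);q=np.c_[x,y,p[:,2]][k]
    if len(q): print(n,len(q),'lo/hi',np.percentile(q,[3,97],0).round(1).tolist())
E
python3 roll.py
```

```text
dock xy 43.2 0.4 z 61.2
turn z -0.0  dp [-23.8  -0.4   1.2]  | norm 24 rows@35 1 | t 16.8 tilt [ 0. -0. -1.] open 0.60 F [-0.1 -0.5  0.2] grip 0
side 812 lo/hi [[51.7, -36.9, 13.5], [118.9, 28.8, 56.2]]
wrist 9053 lo/hi [[43.5, -26.1, 18.2], [95.9, 27.5, 55.1]]
```

Emit:
jog_arm(moves=[{"turn": [0,0,0],"dp": [-0.005,0,0],"grip": 0.6},{"turn": [0,0,0],"dp": [-0.005,0,0],"grip": 0.6},{"turn": [0,0,0],"dp": [-0.005,0,0],"grip": 0.6},{"turn": [0,0,0],"dp": [-0.004,0,0],"grip": 0.6},{"turn": [0,0,0],"dp": [-0.003,0,0],"grip": 0.6},{"turn": [0,0,0],"dp": [-0.002,0,0],"grip": 0.6},{"turn": [0,0,0],"dp": [0,0,0],"grip": 0.6},{"turn": [0,0,0],"dp": [0,0,0],"grip": 0.6}])

```text
t: 17.55
tcp_pos: [500.9, -56.5, 61.2]
eef_rot: [2.005, 2.419, 0.0]
ft_force: [0.1, 0.4, 0.3]
opening: 0.598
gripper_force: 0.0
```

```bash
python3 roll.py
```

```text
dock xy 66.5 0.2 z 61.2
turn z -0.0  dp [-0.5 -0.2  1.2]  | norm 1 rows@35 1 | t 17.6 tilt [ 0.  0. -1.] open 0.60 F [0.1 0.4 0.3] grip 0
side 680 lo/hi [[75.3, -36.2, 23.9], [141.2, 28.7, 35.5]]
wrist 9737 lo/hi [[70.1, -29.9, 19.7], [121.9, 30.7, 33.1]]
```

The roll's top is now at about 33 mm (32 expected), so it is down in the well. Next I lift, close the fingers, go beyond the cover and lower.

Emit:
jog_arm(moves=[{"turn": [0,0,0],"dp": [0.003,0,-0.015],"grip": 0.6},{"turn": [0,0,0],"dp": [0,0,-0.035],"grip": 0.3},{"turn": [0,0,0],"dp": [0,0,-0.035],"grip": 0},{"turn": [0,0,0],"dp": [0,0,-0.035],"grip": 0},{"turn": [0,0,0],"dp": [0,0,-0.02],"grip": 0},{"turn": [0,0,0],"dp": [-0.023,0,0],"grip": 0},{"turn": [0,0,0],"dp": [-0.03,0,0],"grip": 0},{"turn": [0,0,0],"dp": [-0.03,0,0],"grip": 0},{"turn": [0,0,0],"dp": [-0.03,0,0],"grip": 0},{"turn": [0,0,0],"dp": [-0.03,0,0],"grip": 0},{"turn": [0,0,0],"dp": [-0.02,0,0],"grip": 0},{"turn": [0,0,0],"dp": [-0.01,0,0],"grip": 0}])

```text
t: 18.65
tcp_pos: [532.9, -225.9, 201.0]
eef_rot: [2.006, 2.417, -0.001]
ft_force: [-0.2, -0.0, 0.7]
opening: -0.001
gripper_force: 0.0
```

```bash
python3 -c "
from h import *
where();dplan(238,0,127)"; python3 roll.py | tail -2
```

```text
dock xy 239.0 0.2 z 201.0
turn z -0.1  dp [ 1.  -0.2 74. ]  | norm 74 rows@35 3 | t 18.6 tilt [ 0.    -0.001 -1.   ] open -0.00 F [-0.2 -0.   0.7] grip 0
side 680 lo/hi [[74.5, -36.7, 23.1], [141.2, 29.7, 35.5]]
wrist 6251 lo/hi [[74.4, -31.7, 20.0], [138.7, 31.5, 33.4]]
```

Emit:
jog_arm(moves=[{"turn": [0,0,0],"dp": [0,0,0.025],"grip": 0},{"turn": [0,0,0],"dp": [0,0,0.03],"grip": 0},{"turn": [0,0,0],"dp": [0,0,0.019],"grip": 0},{"turn": [0,0,0],"dp": [0.008,0,0],"grip": 0},{"turn": [0,0,0],"dp": [0.01,0,0],"grip": 0},{"turn": [0,0,0],"dp": [0.008,0,0],"grip": 0},{"turn": [0,0,0],"dp": [0.008,0,0],"grip": 0},{"turn": [0,0,0],"dp": [0.008,0,0],"grip": 0},{"turn": [0,0,0],"dp": [0.008,0,0],"grip": 0}])

```text
t: 19.5
tcp_pos: [523.8, -173.3, 128.7]
eef_rot: [2.002, 2.418, 0.001]
ft_force: [0.7, -0.3, 0.3]
opening: -0.003
gripper_force: 0.4
```

Emit:
jog_arm(moves=[{"turn": [0,0,0],"dp": [0.008,0,0],"grip": 0},{"turn": [0,0,0],"dp": [0.008,0,0],"grip": 0},{"turn": [0,0,0],"dp": [0.008,0,0],"grip": 0},{"turn": [0,0,0],"dp": [0.008,0,0],"grip": 0},{"turn": [0,0,0],"dp": [0.008,0,0],"grip": 0}])

```text
t: 19.92
tcp_pos: [515.5, -134.1, 127.1]
eef_rot: [-2.004, -2.419, 0.0]
ft_force: [0.3, -0.2, 0.3]
opening: 0.0
gripper_force: 0.4
```

```bash
python3 - <<'E'
from h import *
where();dplan(110,0,127)
s=snap('side'); save(s,'pics/s3.png',1.2)
E
```

```text
dock xy 145.6 0.0 z 127.1
turn z 0.0  dp [35.6 -0.   0.1]  | norm 36 rows@35 2 | t 19.9 tilt [-0.  0. -1.] open 0.00 F [ 0.3 -0.2  0.3] grip 0
```

View pics/s3.png

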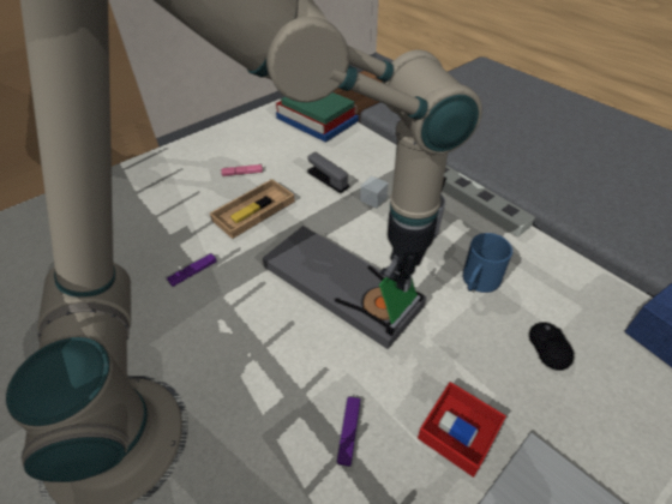

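The cover (400,300) is following the finger, the highlighter is in the tray (250,210), the eraser is in the tub (460,428) and the roll is seated at (380,303). I continue along the arc.

Emit:
jog_arm(moves=[{"turn": [0,0,0],"dp": [0.009,0,0],"grip": 0},{"turn": [0,0,0],"dp": [0.009,0,0],"grip": 0},{"turn": [0,0,0],"dp": [0.009,0,0],"grip": 0},{"turn": [0,0,0],"dp": [0.009,0,0],"grip": 0},{"turn": [0,0,0],"dp": [0.006,0,0.006],"grip": 0},{"turn": [0,0,0],"dp": [0.006,0,0.006],"grip": 0},{"turn": [0,0,0],"dp": [0.005,0,0.007],"grip": 0},{"turn": [0,0,0],"dp": [0.004,0,0.007],"grip": 0},{"turn": [0,0,0],"dp": [0.003,0,0.007],"grip": 0},{"turn": [0,0,0],"dp": [0.002,0,0.006],"grip": 0},{"turn": [0,0,0],"dp": [0.001,0,0.006],"grip": 0},{"turn": [0,0,0],"dp": [0,0,0],"grip": 0}])

```text
t: 20.97
tcp_pos: [503.0, -72.6, 80.7]
eef_rot: [-2.002, -2.417, 0.002]
ft_force: [-0.3, 0.0, -0.7]
opening: -0.0
gripper_force: 0.0
```

Emit:
jog_arm(moves=[{"turn": [0,0,0],"dp": [0.001,0,0.005],"grip": 0},{"turn": [0,0,0],"dp": [0,0,0.005],"grip": 0},{"turn": [0,0,0],"dp": [0,0,0.003],"grip": 0},{"turn": [0,0,0],"dp": [0,0,0],"grip": 0}])

```text
t: 21.3
tcp_pos: [503.5, -72.0, 68.5]
eef_rot: [-2.004, -2.418, 0.001]
ft_force: [0.1, 0.2, 0.8]
opening: -0.006
gripper_force: 0.0
```

```bash
python3 -c "
from h import *
where();dplan(82,0,65)"
```

```text
dock xy 82.3 -0.2 z 68.5
turn z 0.0  dp [0.3 0.2 3.5]  | norm 4 rows@35 1 | t 21.3 tilt [-0.001  0.    -1.   ] open -0.01 F [0.1 0.2 0.8] grip 0
```

Now I press down in 1 mm steps until I feel force.

Emit:
jog_arm(moves=[{"turn": [0,0,0],"dp": [0,0,0.001],"grip": 0},{"turn": [0,0,0],"dp": [0,0,0.001],"grip": 0},{"turn": [0,0,0],"dp": [0,0,0.001],"grip": 0},{"turn": [0,0,0],"dp": [0,0,0],"grip": 0}])

```text
t: 21.63
tcp_pos: [504.0, -72.1, 66.5]
eef_rot: [2.004, 2.419, 0.0]
ft_force: [0.4, 0.3, 1.2]
opening: 0.001
gripper_force: 0.8
```

Emit:
jog_arm(moves=[{"turn": [0,0,0],"dp": [0,0,0.001],"grip": 0},{"turn": [0,0,0],"dp": [0,0,0.0005],"grip": 0},{"turn": [0,0,0],"dp": [0,0,0],"grip": 0}])

```text
t: 21.88
tcp_pos: [504.1, -72.1, 66.3]
eef_rot: [2.003, 2.419, 0.001]
ft_force: [-2.5, 0.6, 12.6]
opening: -0.001
gripper_force: 6.1
```

Emit:
jog_arm(moves=[{"turn": [0,0,0],"dp": [0,0,0.0005],"grip": 0},{"turn": [0,0,0],"dp": [0,0,-0.01],"grip": 0},{"turn": [0,0,0],"dp": [0,0,-0.035],"grip": 0},{"turn": [0,0,0],"dp": [0,0,-0.035],"grip": 0},{"turn": [0,0,0],"dp": [0,0,-0.035],"grip": 0},{"turn": [0,0,0],"dp": [0,0,-0.035],"grip": 0},{"turn": [0,0,0],"dp": [0.03,0,-0.02],"grip": 0},{"turn": [0,0,0],"dp": [0.03,0,0],"grip": 0},{"turn": [0,0,0],"dp": [0.03,0,0],"grip": 0},{"turn": [0,0,0],"dp": [0.03,0,0],"grip": 0},{"turn": [0,0,0],"dp": [0,0,0],"grip": 0},{"turn": [0,0,0],"dp": [0,0,0],"grip": 0}])

```text
t: 22.88
tcp_pos: [481.1, 47.0, 234.5]
eef_rot: [2.0, 2.422, 0.0]
ft_force: [-0.2, -1.4, -0.3]
opening: 0.001
gripper_force: 0.0
```

```bash
python3 - <<'E'
from h import *
for n in('side','wrist'):
    s=snap(n);P=pts(s);hsv=cv2.cvtColor(s['frame'],cv2.COLOR_RGB2HSV)
    m=cv2.inRange(hsv,np.array((45,90,20)),np.array((85,255,255)));m=cv2.erode(m,np.ones((3,3),np.uint8));p=P[m>0]
    d=p[:,:2]-[488.4,8.9];x=d@[.1857,-.9826];y=d@[.9826,.1857];k=(abs(y)<60)&(x>30)&(x<260)
    A=np.c_[x[k],np.ones(k.sum())];print(n,k.sum(),'x',np.percentile(x[k],[2,98]).round(),'z',np.percentile(p[k][:,2],[5,50,95]).round(1),'slope',np.linalg.lstsq(A,p[k][:,2],rcond=None)[0].round(3))
s=snap('top');save(s,'pics/t4.png',1.4)
E
```

```text
side 1049 x [ 64. 148.] z [42.6 44.7 46.8] slope [-2.0000e-03  4.4897e+01]
wrist 159 x [ 58. 149.] z [43.5 44.6 45.5] slope [-0.    44.638]
```

View pics/t4.png

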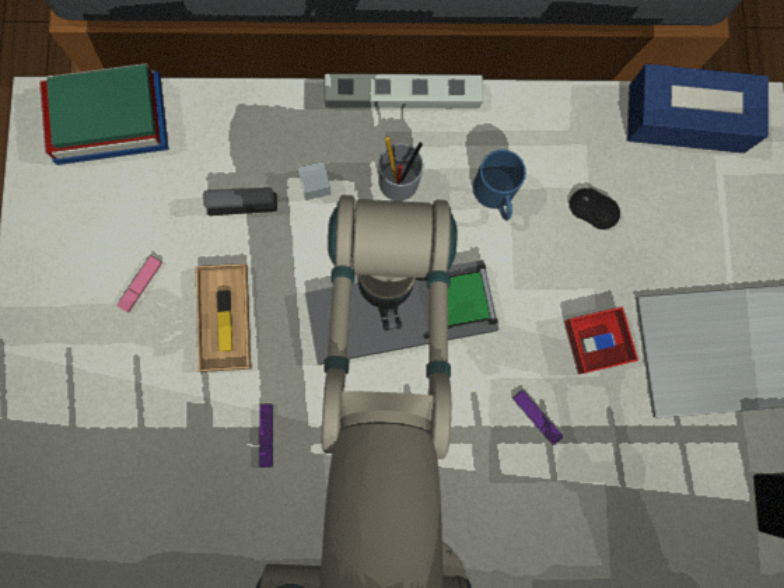

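The cover (467,300) lies level, with its top at 44.6 mm and zero slope. The highlighter (224,320) is in the tray and the eraser (598,342) is in the tub. The stapler, cube, cup, mug and mouse are where they were.

```bash
python3 -c "
from cell import r
print(r.hand_in())"
```

```text
the job is handed in; nothing more can be done
None
```

The job is handed in: the highlighter is in the pen tray, the eraser is in the tub, the tape roll was slid over the spindle and sits down in the well, and the cover is shut level over it; the stapler, pen cup, mug, glass cube and mouse were left where they were, about 23 s on the robot's clock.

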